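# Top up the sprung feed track of the sorting chute

## Robot

A 7-joint arm with a two-finger parallel gripper is mounted at the origin on the work surface. World frame = base frame: x ahead of the robot, y to its left, z up, the work surface at z = 0. Lengths are in m, angles in rad, forces in N, time in s.
With the tool pointing down it reaches from about 0.425 to 0.875 m from the base axis. Payload 4.7 kg.
Tool frame: the origin (TCP) lies at the very end of the fingers, on their centre line; the grasp point (between the pads) lies 19 mm behind it; z points along the fingers, y is the direction in which the jaws open and shut (so a half turn about z gives the same grasp; the last joint's range is limited). The gripper opens to 85 mm and grips with 20 to 120 N. Pads are 22 mm wide; open, the fingers measure 114 mm over their backs; the gripper's body (76 mm by 85 mm) begins 54 mm behind the grasp point. The pads swing forward as they close: fully open they stand 13 mm farther back than shut.
Start: joints at [1.153, 0.321, -0.07, 1.45, 0.023, 1.371, -0.057], TCP at [0.272, -0.59, 0.195] pointing down, gripper open.
Joint ranges: [-2.86, 2.86], [-0.3, 2.09], [-1.38, 1.24], [0.06, 2.45], [-1.56, 4.7], [0.09, 2.05], [-2.69, 2.69]. Speed limits (rad/s): [2.57, 2.57, 3.14, 3.14, 3.14, 3.14, 3.14].

## Interface

Orientations are given as a rotation vector (axis times angle).
In Python, from workcell import * gives the robot as it stands.
- The arm moves only by the tool servo_tool, never from a script. Its argument "rows" is a list that holds one entry, the list of rows, each a list of 7 numbers: the shift along the tool's x, y, z in cm, then the turn, a rotation vector about the tool's x, y, z in rad, then the finger opening in cm, from 0 to 8.54. A call has 1 to 5 rows; each row shifts and turns the commanded pose from where the row before left it, along the tool's axes as they then stand; what a row does not reach is not made up. A row lasts 1/10 s, in which the tool goes at most 50 mm and 8.59 degrees, less where a joint would pass 70% of its speed; a pose out of reach is approached as far as the arm can. A call with a gripper value outside its range is refused whole. The fingers move at their own pace and stop on an object; the grip force is fixed at half the most. Time passes only in rows, so rows that do not move let the fingers close. It gives the time, the measured TCP pose, the force and the opening at its end, in the units of the state.
- observe(): the state, without advancing time (a new reading comes with each control period).
- get_image(name): name is "scene" or "top" or "wrist"; returns a dict with "color" (420x560x3 uint8, red, green, blue), "z_map" (420x560 float32, m along the optical axis (not along the pixel's ray), 0 where there is no reading), "K" (3x3 intrinsics, pixels), "dist" ([k1, k2, p1, p2, k3] as OpenCV has them; the pictures are not rectified), "pose" (4x4, takes a point from camera to world coordinates). Camera axes: x right, y down, z forward; pixel columns grow to the right and rows downward; lengths in m; the calibration is good to about 2 mm. A picture is of the moment at which its call begins.
- close_job(): hands the job in, once; it reports no verdict.
The state is a dict: "t": time; "joint_positions": joint angles; "dq": joint speeds; "joint_torque": joint torques, N m; "ee_pos": TCP position; "tool_rot": TCP orientation; "ft_force": force on the tool from outside, world axes, zero at the start; "moment": the same for the moment, N m; "finger_gap": finger opening in m.
Only numpy, scipy, OpenCV 4.12 (cv2) and the standard library are available. Lean on these libraries where they do the work, as an engineer would, in place of code of your own. Each camera call takes 0.05 s, during which the arm holds its last target. There are 200 camera calls.

## Task

The feed track of the sorting chute holds one wooden tile behind its sprung follower; add the second, identical tile that stands loose on the shelf top. Press the follower back with the loose tile itself, seat the tile upright and fully down between the two side guides, behind the first tile, and let go so that the follower closes on both. Be gentle: the track and tiles should never feel more than about 30 N, and leave the other toys and pieces where they are.

Things in the scene. Friction and masses are not known exactly. Their poses are not given: they have to be found in the camera images.
- track: Dark wooden feed track, fixed on the shelf top. Origin at shelf-top height, mid-width, at the front stop's inner face; y runs along the channel from stop to follower, x across, z up. Along y: chute with side lever -100 to -14 mm (45 mm high), front stop -14 to 0 (46 mm high, 60 wide), channel 0 to 101, end block 101 to 113 (52 mm high). Heights are above the shelf top.
- seat (a point): Middle of where the added tile's underside must rest: on the channel floor (12 mm above the shelf top), 45 mm along y from the stop. Its place across (x) is set by two stiff side guides 38.5 mm apart (a tile has 1.25 mm each side), 12.5 mm thick, tops 26 mm above the shelf top, y 33 to 99 mm. The pair sits off centre by an unmeasured -9 to +9 mm in x: find it by feel. Axes as the track's.
- follower (a joint): Travel of the follower along the track's +y, m = distance from the front stop to its face. A spring drives it towards 0: it reads 0.030 with one tile in, 0.060 with two, hard end at 0.068. The spring pushes 1.2 N + 50 N/m x travel (2.7 N at 0.030, 4.6 N at 0.068). It stays back only while something holds it.
- follower_face (a point): Middle of the top edge of the follower's upright face (wooden plate 12 mm wide, 8 mm thick, facing the stop). It is 99 mm above the shelf top, 31 mm above the top of a seated tile, so a held tile can press on the plate from above the first tile. The carriage behind the plate is 30 mm long, 14 wide, 45 mm high above the shelf top.
- tile_mid (a point): Centre of the loose tile to be added: a plain wooden block standing upright on the shelf top, 36 mm wide (its x), 30 mm thick (its y), 56 mm tall (its z), about 42 g; the centre is 28 mm above its underside. It goes in with its 36 mm width across the channel and its 30 mm thickness along it.
- tile_in_mid (a point): Centre of the first tile (same size and shape), already in the track against the front stop; its top is 68 mm above the shelf top. It is held only by the follower.
- broad_mid (a point): Centre of a bystander wooden block of the same look but 52 mm wide (30 mm thick, 56 mm tall), too wide for the track; leave it.
- pillar: Bystander: round wooden pillar, 32 mm across, 56 mm tall, origin at its underside; leave it.
- caterpillar: Bystander: red wooden caterpillar, about 150 mm long, on the turntable; origin under its middle; leave it.
- bulldozer: Bystander: yellow plastic bulldozer, about 135 x 92 x 80 mm, on the shelf top; origin under its middle; leave it.
- ball_center (a point): Bystander: centre of the blue silicone ball, 60 mm across, on a ring on the turntable; leave it.
There are look-alikes about, which are no part of the job. Leave any orange, purple or yellow look-alike of the part that bears tile_mid alone.

How it is judged:
By the outcome, as a careful person would: the job done as asked, in the order asked, and still so for the second after the job is handed in, with the robot touching nothing.
It also fails if it takes over 64 s, if anything falls off the work surface, if the arm or the gripper's body presses on something with over 40 N, if the wrist force passes 120 N, or if a joint passes its speed limit or range.

## Working session

There is one attempt and no reset: what is moved stays moved. The work goes in short steps, Python scripts to look and compute and a tool call to move; the robot and the scene stay as the last step left them, time stands still between calls to the robot, and variables do not carry over. Pictures are saved under pics/ and viewed, about 8 in all and at most 12, crops included, and the job is handed in when it is done.

Besides the shell and the picture viewer there is one more tool, called in YAML: its name, and indented under it one key for each argument. servo_tool: Moves the arm, as the interface text tells. Its arguments: {"type":"object","properties":{"rows":{"type":"array","items":{"type":"array","items":{"type":"array","items":{"type":"number"}}}}},"required":["rows"]}

```bash
mkdir -p pics
cat > h.py <<'E'
from workcell import *
import numpy as np, cv2
from scipy.spatial.transform import Rotation as R
def snap(n,f):
    im=get_image(n); np.savez(f'{f}.npz',**im); cv2.imwrite(f'pics/{f}.png',im['color'][:,:,::-1]); return im
def ray(im,uv):
    p=cv2.undistortPoints(np.array(uv,float).reshape(-1,1,2),im['K'],im['dist']).reshape(-1,2)
    d=np.c_[p,np.ones(len(p))]@im['pose'][:3,:3].T
    return im['pose'][:3,3],d
def onz(im,uv,z):
    o,d=ray(im,uv); return o+d*((z-o[2])/d[:,2])[:,None]
def cloud(im):
    h,w=im['z_map'].shape; v,u=np.mgrid[:h,:w]
    p=cv2.undistortPoints(np.c_[u.ravel(),v.ravel()].astype(float).reshape(-1,1,2),im['K'],im['dist']).reshape(-1,2)
    c=np.c_[p,np.ones(len(p))]*im['z_map'].reshape(-1,1)
    return (c@im['pose'][:3,:3].T+im['pose'][:3,3]).reshape(h,w,3)
E
python3 - <<'E'
from h import *
a=snap('top','top0');b=snap('scene','sc0')
cv2.imwrite('pics/both.png',cv2.resize(np.hstack([a['color'],b['color']])[:,:,::-1],(800,300)))
for i in(a,b):print(i['pose'].round(3).tolist(),i['K'][0,0])
s=observe();print(s)
E
```

```text
[[0.021, -0.991, 0.136, 0.45], [-1.0, -0.023, -0.013, 0.144], [0.016, -0.136, -0.991, 1.171], [0.0, 0.0, 0.0, 1.0]] 446.95443044389754
[[0.478, 0.601, -0.641, 1.249], [0.878, -0.334, 0.342, -0.219], [-0.009, -0.726, -0.687, 0.782], [0.0, 0.0, 0.0, 1.0]] 472.0141995624271
{'t': 0.1, 'joint_positions': array([ 1.15309415,  0.3217765 , -0.07008797,  1.45157428,  0.0225628 ,
        1.3708021 , -0.05690246]), 'dq': array([ 9.28728412e-05, -8.48507206e-04, -1.98971182e-04, -2.86214013e-03,
       -6.46571086e-04, -1.73742118e-03, -7.56771597e-04]), 'joint_torque': array([-3.38755272e-04, -4.94880617e+01, -3.84212192e-01, -3.15206444e+01,
        1.27954580e-02,  7.53277796e-03,  7.81558924e-06]), 'ee_pos': array([ 0.27176487, -0.58984606,  0.19360432]), 'tool_rot': array([-3.06696970e+00, -6.72680747e-01,  6.83364359e-04]), 'ft_force': array([ 0.42463562, -0.878699  ,  0.5128257 ]), 'moment': array([0.06708809, 0.00266142, 0.03457767]), 'finger_gap': 0.08532580710639263}
```

View pics/top0.png

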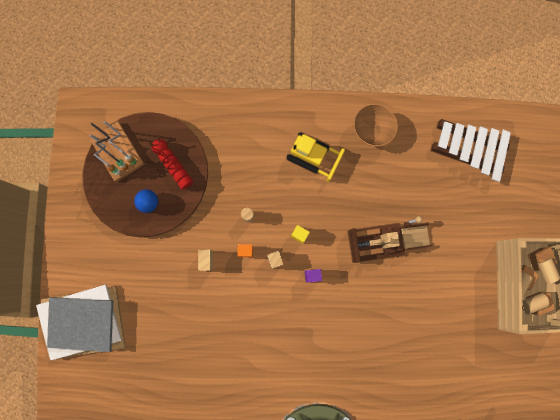

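View pics/sc0.png

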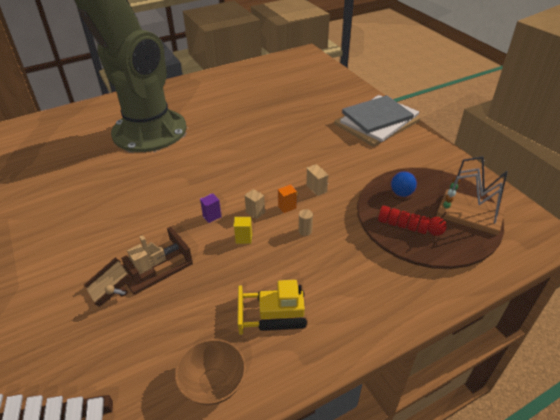

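Top view: wooden candidates are the block at (275,260), the broad block at (204,260) and the pillar at (247,214). The coloured look-alikes are orange (245,250), yellow (300,234) and purple (313,276). The track is at (390,241), chute on the right with the lever, end block at (355,245). My pick is (275,260); I'll check it in a crop and measure.

Run:
```python
from h import *
a=dict(np.load('top0.npz'));P=cloud(a);Z=P[:,:,2]
print('table z',np.median(Z[290:320,200:400]), np.median(Z[265:275,240:262]))
cv2.imwrite('pics/crop0.png',cv2.resize(a['color'][195:295,190:440][:,:,::-1],(800,320),interpolation=cv2.INTER_CUBIC))
z0=np.median(Z[290:320,200:400])
for n,(u,v) in dict(tile=(275,260),broad=(204,260),orange=(245,250),purple=(313,276),yellow=(300,234),pillar=(247,214)).items():
    m=np.zeros(Z.shape,np.uint8); s=np.s_[v-18:v+19,u-18:u+19]; m[s]=(np.abs(Z[s]-z0-.056)<.012)
    k,l=cv2.connectedComponents(m); ll=l[v,u]; q=P[l==ll][:,:2]
    r=cv2.minAreaRect((q*1000).astype(np.float32)); print(n,l[v,u],len(q),r,np.median(Z[l==ll]))
# track: points above 
m=np.zeros(Z.shape,bool);m[205:275,340:445]=Z[205:275,340:445]>z0+.02
q=P[m];print(len(q))
r=cv2.minAreaRect((q[:,:2]*1000).astype(np.float32));print(r)
hm=np.clip((Z[200:280,335:450]-z0)*2200,0,255).astype(np.uint8)
cv2.imwrite('pics/crop1.png',np.vstack([cv2.resize(a['color'][200:280,335:450][:,:,::-1],(431,300),interpolation=cv2.INTER_CUBIC),cv2.resize(cv2.cvtColor(hm,cv2.COLOR_GRAY2BGR),(431,300),interpolation=cv2.INTER_NEAREST)]))
```

```text
table z -0.000843766171112148 -0.0007970525015018604
tile 1 178 ((479.74078369140625, 120.06902313232422), (36.10114669799805, 29.970203399658203), 19.910634994506836) 0.05560056753648346
broad 1 274 ((474.26715087890625, 297.2003173828125), (52.39839172363281, 29.66855812072754), 2.3492038249969482) 0.05517061891124153
orange 1 173 ((500.6639404296875, 195.68548583984375), (29.716524124145508, 34.53694152832031), 0.37513813376426697) 0.055064376624077704
purple 1 179 ((441.44342041015625, 22.0408935546875), (30.111225128173828, 36.4128532409668), 7.231310844421387) 0.05527261818884943
yellow 1 178 ((546.3353271484375, 57.936920166015625), (35.95186233520508, 30.480144500732422), 61.316524505615234) 0.05518059657189489
pillar 1 128 ((592.5665283203125, 193.01931762695312), (29.928791046142578, 30.470073699951172), 45.892269134521484) 0.05468199144220054
1661
((517.6461791992188, -69.45291137695312), (86.35625457763672, 444.366943359375), 11.11495304107666)
```

View pics/crop0.png

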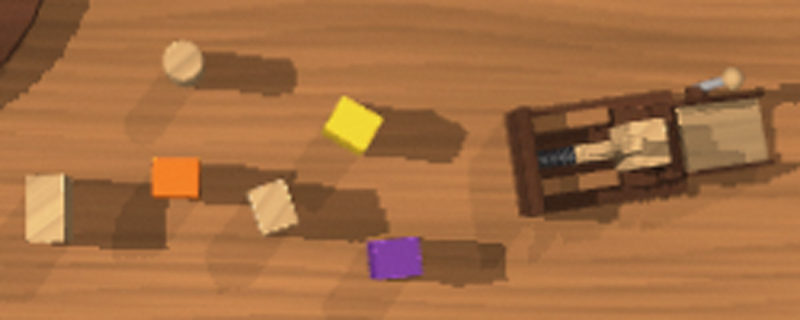

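View pics/crop1.png

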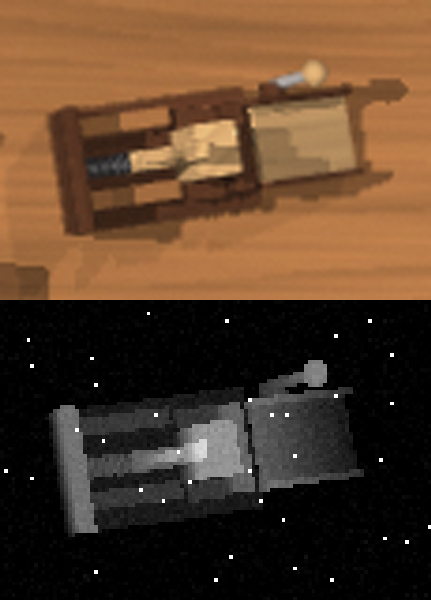

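The crop shows the chosen block as plain wood (36.1 x 30.0 mm, 56 mm tall), so it is the tile. Its broad neighbour measures 52 mm. The follower plate is the bright spot in the height picture, around (203,450). Next I'll get the track pose from the end block and the first tile's top.

Run:
```python
from h import *
a=dict(np.load('top0.npz'));P=cloud(a);Z=P[:,:,2]
def comp(lo,hi,box):
    m=np.zeros(Z.shape,np.uint8); u0,u1,v0,v1=box; s=np.s_[v0:v1,u0:u1]; m[s]=(Z[s]>lo)&(Z[s]<hi)
    k,l,st,_=cv2.connectedComponentsWithStats(m,connectivity=4); i=1+np.argmax(st[1:,4]); q=P[l==i]
    print(len(q),cv2.minAreaRect((q[:,:2]*1000).astype(np.float32)),np.median(q[:,2])); return q
e=comp(.045,.058,(345,362,215,270))
t=comp(.060,.074,(380,402,220,260))
f=comp(.085,.11,(380,402,220,260))
c=comp(.03,.055,(398,432,220,265))
# long edges of whole track near z 0.02-.05
s=observe();Rm=R.from_rotvec(s['tool_rot']).as_matrix();print(Rm.round(3))
```

```text
172 ((520.1692504882812, -81.28047180175781), (85.76421356201172, 13.540220260620117), 8.50511360168457) 0.050638921085965016
159 ((534.1531982421875, -173.03318786621094), (36.81847381591797, 30.607118606567383), 8.129996299743652) 0.0664822094850237
18 ((531.1053466796875, -153.99374389648438), (11.616005897521973, 5.209991931915283), 3.15114426612854) 0.09608808048530271
291 ((549.319091796875, -235.25381469726562), (74.21067810058594, 60.99291229248047), 9.18358039855957) 0.03725828501797812
[[ 0.908  0.419 -0.001]
 [ 0.419 -0.908  0.002]
 [-0.    -0.002 -1.   ]]
```

```bash
cat >> h.py <<'E'
def plan(p,yaw=None,n=5):
    # tool shift (cm) & turn to reach p (m, world) with tool-y at yaw deg, from measured pose
    s=observe();Rm=R.from_rotvec(s['tool_rot']).as_matrix()
    ang=np.arctan2(Rm[1,1],Rm[0,1]); out=Rm.T@(np.array(p)-s['ee_pos'])*100
    print('ee',s['ee_pos'].round(4),'yaw',np.degrees(ang).round(2),'tilt z',Rm[:,2].round(4),'F',s['ft_force'].round(1),'gap',round(s['finger_gap']*100,2),'t',round(s['t'],2))
    print('toolshift cm',out.round(2),'turn(tool z) rad',None if yaw is None else round(-((np.radians(yaw)-ang+np.pi)%(2*np.pi)-np.pi),4))
E
python3 - <<'E'
from h import *
w=get_image('wrist');s=observe()
T=np.eye(4);T[:3,:3]=R.from_rotvec(s['tool_rot']).as_matrix();T[:3,3]=s['ee_pos']
print((np.linalg.inv(T)@w['pose']).round(3),w['K'][0,0])
plan([.535,-.14,.30],8.5)
E
```

```text
[[-0.001 -0.952 -0.305  0.078]
 [ 1.    -0.    -0.002 -0.   ]
 [ 0.002 -0.305  0.952 -0.179]
 [ 0.     0.     0.     1.   ]] 306.61074477011704
ee [ 0.2718 -0.5899  0.1938] yaw -65.26 tilt z [-7.0e-04  1.3e-03 -1.0e+00] F [ 0.1 -0.5  0.5] gap 8.55 t 0.15
toolshift cm [ 42.73 -29.86 -10.58] turn(tool z) rad -1.2874
```

servo_tool:
  rows:
    - [[3.6,-2.6,-0.5,0,0,0,8.5],[3.6,-2.6,0,0,0,-0.1,8.5],[3.6,-2.6,0,0,0,0,8.5],[3.6,-2.6,0,0,0,0,8.5],[3.6,-2.6,0,0,0,0,8.5]]

```text
t: 0.65
ee_pos: [0.3696, -0.3891, 0.1994]
tool_rot: [-3.031, -0.825, 0.0]
ft_force: [0.3, -0.6, -0.3]
finger_gap: 0.0852
```

```bash
python3 -c "
from h import *
plan([.526,-.122,.20],8.5)"
```

```text
ee [ 0.3696 -0.3891  0.1994] yaw -59.53 tilt z [-3.e-04  1.e-04 -1.e+00] F [ 0.3 -0.6 -0.3] gap 8.52 t 0.65
toolshift cm [ 27.03 -15.09  -0.07] turn(tool z) rad -1.1874
```

servo_tool:
  rows:
    - [[4.0,-2.2,0,0,0,0,8.5],[4.0,-2.2,0,0,0,0,8.5],[4.0,-2.2,0,0,0,0,8.5],[4.0,-2.2,0,0,0,0,8.5],[4.0,-2.2,0,0,0,-0.13,8.5]]

```text
t: 1.15
ee_pos: [0.4862, -0.1931, 0.1996]
tool_rot: [2.97, 1.024, -0.0]
ft_force: [0.8, -0.1, 0.1]
finger_gap: 0.0848
```

servo_tool:
  rows:
    - [[0,0,0,0,0,-0.14,8.5],[0,0,0,0,0,-0.14,8.5],[0,0,0,0,0,-0.14,8.5],[0,0,0,0,0,-0.14,8.5],[0,0,0,0,0,-0.14,8.5]]

```text
t: 1.65
ee_pos: [0.4855, -0.1946, 0.1993]
tool_rot: [-2.435, -1.984, 0.001]
ft_force: [1.1, -0.5, -1.0]
finger_gap: 0.085
```

servo_tool:
  rows:
    - [[0,0,0,0,0,-0.14,8.5],[0,0,0,0,0,-0.14,8.5],[0,0,0,0,0,-0.06,8.5],[0,0,0,0,0,0,8.5]]

```text
t: 2.05
ee_pos: [0.4855, -0.1947, 0.1993]
tool_rot: [-2.071, -2.362, 0.0]
ft_force: [0.3, -0.8, -0.1]
finger_gap: 0.0852
```

```bash
python3 -c "
from h import *
plan([.526,-.122,.13],8.5)"
```

```text
ee [ 0.4855 -0.1947  0.1993] yaw 7.5 tilt z [-5.e-04  1.e-04 -1.e+00] F [ 0.3 -0.8 -0.1] gap 8.52 t 2.05
toolshift cm [6.68 4.97 6.93] turn(tool z) rad -0.0174
```

servo_tool:
  rows:
    - [[3.4,2.5,0,0,0,-0.017,8.5],[3.3,2.5,2.0,0,0,0,8.5],[0,0,4.0,0,0,0,8.5],[0,0,1.0,0,0,0,8.5],[0,0,0,0,0,0,8.5]]

```text
t: 2.55
ee_pos: [0.524, -0.1221, 0.1278]
tool_rot: [-2.051, -2.375, 0.004]
ft_force: [-0.5, -0.5, -0.1]
finger_gap: 0.0851
```

Run:
```python
from h import *
plan([.526,-.122,.13],8.5)
w=snap('wrist','w1');P=cloud(w);Z=P[:,:,2]
hm=np.clip(Z*2300,0,255).astype(np.uint8)
cv2.imwrite('pics/w1b.png',cv2.resize(np.hstack([w['color'][:,:,::-1],cv2.cvtColor(hm,cv2.COLOR_GRAY2BGR)]),(800,300),interpolation=cv2.INTER_AREA))
```

```text
ee [ 0.524  -0.1221  0.1278] yaw 8.37 tilt z [-4.5e-03  7.0e-04 -1.0e+00] F [-0.5 -0.5 -0.1] gap 8.51 t 2.55
toolshift cm [-0.02  0.2  -0.22] turn(tool z) rad -0.0022
```

View pics/w1b.png

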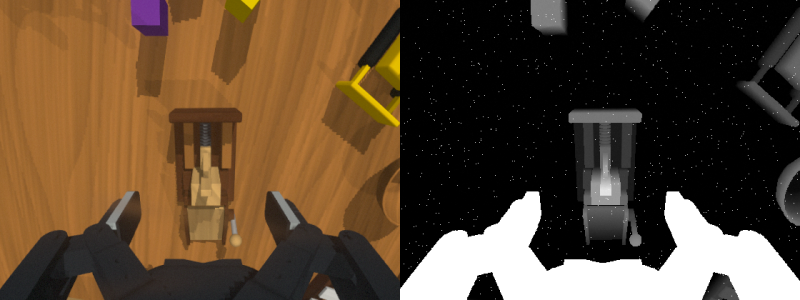

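The wrist view shows the track clear of the fingers: end block at about (205,115), first tile at (207,185). I'll refine the track pose and take a height profile across the guides.

Run:
```python
from h import *
w=dict(np.load('w1.npz'));P=cloud(w);Z=P[:,:,2]
def comp(n,lo,hi,c,r):
    m=((Z>lo)&(Z<hi)&(np.hypot(P[:,:,0]-c[0],P[:,:,1]-c[1])<r)).astype(np.uint8)
    k,l,st,_=cv2.connectedComponentsWithStats(m,connectivity=4); i=1+np.argmax(st[1:,4]); q=P[l==i]
    r=cv2.minAreaRect((q[:,:2]*1000).astype(np.float32)); print(n,len(q),r,np.median(q[:,2])); return np.array(r[0])
e=comp('end',.046,.058,(.520,-.081),.05)
t=comp('tile',.060,.074,(.534,-.173),.03)
f=comp('plate',.088,.11,(.531,-.154),.03)
d=e-t;ang=np.degrees(np.arctan2(-d[0],d[1]));print('len',np.hypot(*d),'ang',ang)
a=np.radians(8.5);x=np.array([np.cos(a),np.sin(a)]);y=np.array([-x[1],x[0]])
o=e/1000-.107*y;print('origin',o)
q=P.reshape(-1,3);Q=np.c_[(q[:,:2]-o)@x,(q[:,:2]-o)@y,q[:,2]]*1000
for ya,yb in((66,80),(80,97),(45,60)):
    s=Q[(Q[:,1]>ya)&(Q[:,1]<yb)&(abs(Q[:,0])<50)]
    print(ya,yb,[(int(b),int(np.median(k))) for b in range(-46,46,2) if len(k:=s[(s[:,0]>=b)&(s[:,0]<b+2),2])>3])
```

```text
end 1510 ((520.5426635742188, -83.61556243896484), (85.8592300415039, 12.125402450561523), 8.918477058410645) 0.05168216754907423
tile 1069 ((534.4930419921875, -173.7292022705078), (36.12810516357422, 30.75619125366211), 9.284464836120605) 0.06746597638457558
plate 233 ((531.4524536132812, -154.72422790527344), (11.806052207946777, 7.994518280029297), 7.945487976074219) 0.0979174761065209
len 91.18706674574841 ang 8.800030998352467
origin [ 0.53635827 -0.18944026]
66 80 [(-46, 201), (-44, 242), (-42, 244), (-40, 244), (-38, 11), (-36, 11), (-34, 11), (-32, 11), (-30, 25), (-28, 25), (-26, 25), (-24, 25), (-22, 243), (-20, 243), (-18, 243), (-16, 244), (-14, 245), (-12, 247), (-10, 246), (-8, 247), (-6, 247), (-4, 247), (-2, 247), (0, 247), (2, 246), (4, 246), (6, 247), (8, 245), (10, 244), (12, 243), (14, 243), (16, 243), (18, 11), (20, 11), (22, 19), (24, 25), (26, 25), (28, 26), (30, 25), (32, 25), (34, 244), (36, 244), (38, 206), (40, 201), (42, 209), (44, 204)]
80 97 [(-46, 227), (-44, 230), (-42, 239), (-40, 242), (-38, 243), (-36, 244), (-34, 245), (-32, 249), (-30, 251), (-28
[... 191 characters left out ...]
6, 251), (8, 259), (10, 258), (12, 258), (14, 258), (16, 255), (18, 254), (20, 253), (22, 251), (24, 250), (26, 248), (28, 246), (30, 244), (32, 243), (34, 242), (36, 240), (38, 229), (40, 226), (42, 227), (44, 224)]
45 60 [(-46, 192), (-44, 10), (-42, 11), (-40, 11), (-38, 11), (-36, 11), (-34, 11), (-32, 11), (-30, 11), (-28, 25), (-26, 25), (-24, 25), (-22, 25), (-20, 25), (-18, 25), (-16, 11), (-14, 11), (-12, 11), (-10, 11), (-8, 42), (-6, 44), (-4, 58), (-2, 65), (0, 65), (2, 57), (4, 44), (6, 43), (8, 11), (10, 11), (12, 11), (14, 11), (16, 11), (18, 11), (20, 11), (22, 23), (24, 25), (26, 25), (28, 25), (30, 25), (32, 25), (34, 25), (36, 11), (38, 11), (40, 192), (42, 11), (44, 233)]
```

Run:
```python
from h import *
w=dict(np.load('w1.npz'));P=cloud(w).reshape(-1,3)
t=np.array([.5345,-.1737]);e=np.array([.5205,-.0836])
for deg in (8.8,):
    a=np.radians(deg);x=np.array([np.cos(a),np.sin(a)]);y=np.array([-x[1],x[0]])
    o=((t-.015*y)+(e-.107*y))/2; print('o',o,'tile x',(t-o)@x*1e3,'end x',(e-o)@x*1e3)
    Q=np.c_[(P[:,:2]-o)@x,(P[:,:2]-o)@y,P[:,2]]*1000
    Q=Q[(Q[:,2]<32)&(Q[:,2]>3)&(abs(Q[:,0])<44)]
    for ya in range(36,98,8):
        s=Q[(Q[:,1]>ya)&(Q[:,1]<ya+8)&(Q[:,2]>23)&(Q[:,2]<28)]
        L=s[s[:,0]<0,0];Rr=s[s[:,0]>0,0]
        if len(L)>5 and len(Rr)>5:
            p=lambda v:np.percentile(v,[2,98]).round(1)
            l,r=p(L),p(Rr);print(ya,l,r,'gap',r[0]-l[1],'mid',(l.sum()+r.sum())/4,'inner mid',(l[1]+r[0])/2)
```

```text
o [ 0.53683214 -0.18893193] tile x 0.025586745529896232 end x -0.025586745530024557
36 [-28.4 -16.7] [22.5 34.3] gap 39.2 mid 2.9250000000000007 inner mid 2.9000000000000004
44 [-28.2 -16.5] [22.4 34.8] gap 38.9 mid 3.1249999999999982 inner mid 2.9499999999999993
52 [-28.1 -16.3] [23.1 34.8] gap 39.400000000000006 mid 3.3749999999999982 inner mid 3.4000000000000004
60 [-28.4 -16.1] [23.  34.6] gap 39.1 mid 3.2750000000000004 inner mid 3.4499999999999993
68 [-28.3  -9.3] [ 6.  34.3] gap 15.3 mid 0.6749999999999989 inner mid -1.6500000000000004
76 [-28.  -16.7] [ 4.8 34.9] gap 21.5 mid -1.2500000000000018 inner mid -5.949999999999999
84 [-28.   -4.5] [ 4.4 34.8] gap 8.9 mid 1.674999999999999 inner mid -0.04999999999999982
92 [-28.6  -4.7] [ 4.1 34.5] gap 8.8 mid 1.3249999999999993 inner mid -0.30000000000000027
```

servo_tool:
  rows:
    - [[4.9,-0.15,0,0,0,0,8.5],[4.9,-0.15,0,0,0,0,8.5],[4.9,-0.15,0,0,0,0,8.5],[4.9,-0.15,0,0,0,0,8.5],[4.9,-0.15,0,0,0,0,8.5]]

```text
t: 3.1
ee_pos: [0.4837, 0.1204, 0.1321]
tool_rot: [2.053, 2.373, 0.004]
ft_force: [1.8, 1.1, -0.3]
finger_gap: 0.0847
```

servo_tool:
  rows:
    - [[0,0,0,0,0,-0.1,8.5],[0,0,0,0,0,-0.1,8.5],[0,0,0,0,0,0,8.5],[0,0,0,0,0,0,8.5]]

```text
t: 3.5
ee_pos: [0.4836, 0.1189, 0.1309]
tool_rot: [1.808, 2.567, 0.002]
ft_force: [-0.0, 0.3, -0.5]
finger_gap: 0.085
```

Run:
```python
from h import *
w=snap('wrist','w2');P=cloud(w);Z=P[:,:,2]
m=((abs(Z-.055)<.009)&(np.hypot(P[:,:,0]-.48,P[:,:,1]-.12)<.03)).astype(np.uint8)
k,l,st,_=cv2.connectedComponentsWithStats(m,connectivity=4);i=1+np.argmax(st[1:,4]);q=P[l==i]
r=cv2.minAreaRect((q[:,:2]*1000).astype(np.float32));print(len(q),r,np.median(q[:,2]))
plan([r[0][0]/1e3,r[0][1]/1e3,.021],20)
```

```text
1480 ((479.4698791503906, 120.2657699584961), (35.82246398925781, 30.47330665588379), 20.140947341918945) 0.05554532646202884
ee [0.4833 0.1189 0.1306] yaw 19.7 tilt z [ 1.7e-03 -2.0e-04 -1.0e+00] F [ 0.1 -0.2 -0.5] gap 8.51 t 3.55
toolshift cm [ 0.27 -0.33 10.96] turn(tool z) rad -0.0053
```

servo_tool:
  rows:
    - [[0.3,-0.3,3.0,0,0,-0.005,8.5],[0,0,4.0,0,0,0,8.5],[0,0,2.5,0,0,0,8.5],[0,0,1.4,0,0,0,8.5],[0,0,0,0,0,0,8.5]]

```text
t: 4.05
ee_pos: [0.4774, 0.1208, 0.0192]
tool_rot: [-1.798, -2.573, 0.003]
ft_force: [0.2, 0.1, 0.6]
finger_gap: 0.085
```

```bash
python3 -c "
from h import *
plan([.4795,.1203,.021],20.1)"
```

```text
ee [0.4774 0.1208 0.0192] yaw 20.13 tilt z [-3.4e-03 -1.0e-04 -1.0e+00] F [0.2 0.1 0.6] gap 8.5 t 4.05
toolshift cm [-0.12  0.18 -0.18] turn(tool z) rad 0.0005
```

servo_tool:
  rows:
    - [[0,0,0,0,0,0,8.5],[0,0,0,0,0,0,8.5],[0,0,0,0,0,0,8.5]]

```text
t: 4.35
ee_pos: [0.4798, 0.1217, 0.0219]
tool_rot: [1.796, 2.575, 0.002]
ft_force: [-0.5, 0.3, 0.2]
finger_gap: 0.0849
```

```bash
python3 -c "
from h import *
plan([.4795,.1203,.021],20.1)"
```

```text
ee [0.4798 0.1217 0.0219] yaw 20.2 tilt z [ 2.5e-03 -1.0e-04 -1.0e+00] F [-0.5  0.3  0.2] gap 8.49 t 4.35
toolshift cm [-0.12 -0.07  0.09] turn(tool z) rad 0.0018
```

servo_tool:
  rows:
    - [[-0.1,-0.05,0,0,0,0,8.5],[0,0,0,0,0,0,5],[0,0,0,0,0,0,3],[0,0,0,0,0,0,3],[0,0,0,0,0,0,3]]

```text
t: 4.85
ee_pos: [0.4784, 0.1204, 0.0205]
tool_rot: [-1.797, -2.577, 0.0]
ft_force: [-0.7, -0.1, -0.2]
finger_gap: 0.031
```

servo_tool:
  rows:
    - [[0,0,0,0,0,0,3],[0,0,0,0,0,0,3],[0,0,0,0,0,0,3],[0,0,0,0,0,0,3]]

```text
t: 5.25
ee_pos: [0.4784, 0.1204, 0.0206]
tool_rot: [1.797, 2.577, -0.0]
ft_force: [-0.1, -0.1, -0.6]
finger_gap: 0.0304
```

```bash
python3 -c "
from h import *
plan([.4795,.1203,.021],20.1)"
```

```text
ee [0.4784 0.1204 0.0206] yaw 20.23 tilt z [-0.e+00 -1.e-04 -1.e+00] F [-0.1 -0.1 -0.6] gap 3.04 t 5.25
toolshift cm [-0.05  0.1  -0.04] turn(tool z) rad 0.0023
```

Run:
```python
from h import *
w=snap('wrist','w3');P=cloud(w)
cv2.imwrite('pics/w3b.png',w['color'][200:420,130:430,::-1])
for n in('scene','top'):
    im=snap(n,n+'3')
```

```text
(no output)
```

View pics/w3b.png

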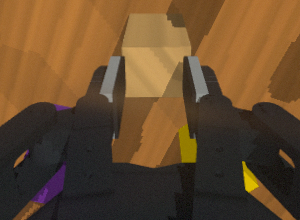

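Run:
```python
from h import *
for f in('w3','top3'):
    w=dict(np.load(f+'.npz'));P=cloud(w);Z=P[:,:,2]
    c=w['color'].astype(int)
    m=((abs(Z-.055)<.009)&(np.hypot(P[:,:,0]-.48,P[:,:,1]-.12)<.035)&(c[:,:,0]>110)).astype(np.uint8)
    k,l,st,_=cv2.connectedComponentsWithStats(m,connectivity=4);i=1+np.argmax(st[1:,4]);q=P[l==i]
    print(f,len(q),cv2.minAreaRect((q[:,:2]*1000).astype(np.float32)),np.median(q[:,2]))
    if f=='w3':
        s=observe();T=R.from_rotvec(s['tool_rot']).as_matrix();L=((P-s['ee_pos'])@T)*1000
        k=(abs(L[:,:,0])<25)&(abs(L[:,:,1])<40)&(L[:,:,2]>-55)&(L[:,:,2]<5)
        a=L[k]
        for z in range(-55,5,5):
            b=a[(a[:,2]>=z)&(a[:,2]<z+5)]
            if len(b)>20:print(z,len(b),'x',np.percentile(b[:,0],[2,98]).round(1),'|y|min',np.percentile(abs(b[:,1]),[2,50]).round(1),'neg max',b[b[:,1]<0,1].max().round(1) if (b[:,1]<0).any() else None,'pos min',b[b[:,1]>0,1].min().round(1) if (b[:,1]>0).any() else None)
```

```text
w3 3509 ((480.8396301269531, 120.4521713256836), (38.3672981262207, 31.274229049682617), 20.83108139038086) 0.05558070980198951
-55 379 x [-8.7 12.1] |y|min [14.8 18.9] neg max -15.1 pos min 14.8
-50 341 x [-8.9 12.1] |y|min [14.8 18.9] neg max -15.1 pos min 14.7
-45 206 x [-9.6 12. ] |y|min [14.8 16.2] neg max -15.1 pos min 14.7
-40 1817 x [-14.9  13.9] |y|min [0.5 8.2] neg max -0.4 pos min 0.1
-35 1514 x [-15.5  14.4] |y|min [0.5 8. ] neg max -0.5 pos min 0.1
-30 241 x [13.5 14.6] |y|min [0.5 9.3] neg max -0.5 pos min 0.1
-25 218 x [13.6 14.5] |y|min [0.5 8.9] neg max -0.5 pos min 0.1
-20 218 x [13.5 14.6] |y|min [0.5 9.1] neg max -0.5 pos min 0.1
-15 194 x [13.7 14.6] |y|min [0.4 8.5] neg max -0.5 pos min 0.1
-10 179 x [13.7 14.6] |y|min [0.5 9.2] neg max -0.5 pos min 0.1
-5 157 x [13.7 14.6] |y|min [0.5 9. ] neg max -0.5 pos min 0.1
0 154 x [13.8 14.6] |y|min [0.5 8.6] neg max -0.5 pos min 0.1Traceback (most recent call last):
  File "<stdin>", line 6, in <module>
    return _wrapfunc(a, 'argmax', axis=axis, out=out, **kwds)
    return bound(*args, **kwds)
ValueError: attempt to get argmax of an empty sequence
```

servo_tool:
  rows:
    - [[0,0,0,0,0,0,2.5],[0,0,0,0,0,0,2.5]]

```text
t: 5.6
ee_pos: [0.4784, 0.1204, 0.0206]
tool_rot: [1.797, 2.577, -0.0]
ft_force: [-0.3, -1.1, -0.2]
finger_gap: 0.0253
```

Run:
```python
from h import *
w=snap('wrist','w4');P=cloud(w);s=observe()
T=R.from_rotvec(s['tool_rot']).as_matrix();L=((P-s['ee_pos'])@T)*1000
k=(abs(L[:,:,0])<20)&(abs(L[:,:,1])<60)&(L[:,:,2]>-90)&(L[:,:,2]<15)
a=L[k]
for z in range(-90,16,5):
    b=a[(a[:,2]>=z)&(a[:,2]<z+5)]
    if len(b)>20:
        n,p=b[b[:,1]<0,1],b[b[:,1]>0,1]
        print(z,len(b),'neg',np.percentile(n,[1,99]).round(1) if len(n) else '','pos',np.percentile(p,[1,99]).round(1) if len(p) else '')
print(s['finger_gap'],s['ft_force'])
cv2.imwrite('pics/w4b.png',cv2.resize(w['color'][190:360,180:380,::-1],(800,680)[:2],interpolation=cv2.INTER_CUBIC)[:600])
```

```text
-90 1740 neg [-45.6 -13.7] pos [13.6 45.6]
-85 1168 neg [-42.8 -14. ] pos [14.  42.3]
-80 433 neg [-34.2 -13.6] pos [13.3 33.1]
-75 748 neg [-18.9 -12.4] pos [12.3 18.8]
-70 421 neg [-25.8 -12.7] pos [12.3 25.8]
-65 447 neg [-25.9 -12.7] pos [12.3 26. ]
-60 406 neg [-25.7 -12.7] pos [12.3 26. ]
-55 357 neg [-26.  -12.7] pos [12.3 25.7]
-50 337 neg [-26.2 -12.6] pos [12.3 25.6]
-45 217 neg [-24.1 -12.6] pos [12.3 23.6]
-40 1476 neg [-16.2  -0.4] pos [ 0.1 18. ]
-35 1435 neg [-16.6  -0.4] pos [ 0.1 18.6]
-30 252 neg [-16.6  -0.4] pos [ 0.1 18.7]
-25 215 neg [-16.6  -0.5] pos [ 0.1 18.7]
-20 208 neg [-16.8  -0.5] pos [ 0.1 18.7]
-15 191 neg [-16.7  -0.5] pos [ 0.1 18.6]
-10 184 neg [-16.7  -0.5] pos [ 0.1 18.7]
-5 166 neg [-16.4  -0.5] pos [ 0.1 18.5]
0 149 neg [-16.9  -0.5] pos [ 0.1 18.5]
5 145 neg [-16.8  -0.5] pos [ 0.1 18.5]
10 123 neg [-16.7  -0.5] pos [ 0.2 18.5]
0.025094158116896543 [1.50300219 0.04178511 0.62781863]
```

View pics/w4b.png

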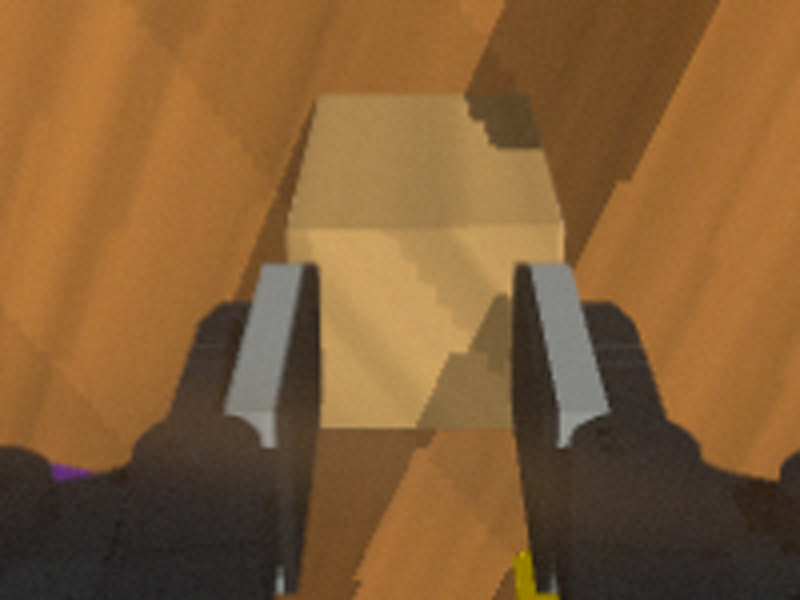

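Run:
```python
from h import *
s=observe();T=R.from_rotvec(s['tool_rot']).as_matrix()
w=snap('scene','sc4');P=cloud(w);L=((P-s['ee_pos'])@T)*1000
c=w['color'].astype(int)
dark=(c.max(2)<80)|((c.max(2)-c.min(2)<25)) 
k=(abs(L[:,:,0])<20)&(abs(L[:,:,1])<60)&(L[:,:,2]>-120)&(L[:,:,2]<15)
for z in range(-110,16,5):
    b=k&(L[:,:,2]>=z)&(L[:,:,2]<z+5)
    print(z,b.sum(),(b&dark).sum(),end=' | ')
print()
# median depth check of table around in the scene cam and wrist cam
for f in('w4','sc4'):
    P=cloud(np.load(f+'.npz'));d=np.hypot(P[:,:,0]-.48,P[:,:,1]-.12);k=(d>.045)&(d<.08)&(P[:,:,2]<.02);print(f,k.sum(),np.median(P[:,:,2][k]))
v,u=np.argwhere(np.hypot(P[:,:,0]-.48,P[:,:,1]-.12)<.05).mean(0).astype(int);print(u,v)
cr=w['color'][max(v-70,0):v+50,u-80:u+80,::-1];cv2.imwrite('pics/sc4c.png',cv2.resize(cr,None,fx=4,fy=4,interpolation=cv2.INTER_CUBIC))
```

```text
-110 72 70 | -105 57 51 | -100 36 35 | -95 55 52 | -90 74 68 | -85 29 28 | -80 18 15 | -75 31 31 | -70 23 23 | -65 34 34 | -60 35 31 | -55 30 24 | -50 31 22 | -45 22 13 | -40 53 4 | -35 60 0 | -30 36 0 | -25 30 0 | -20 34 0 | -15 30 0 | -10 30 0 | -5 26 0 | 0 29 0 | 5 31 0 | 10 27 0 | 15 0 0 | 
w4 20386 -0.00024326036254813943
sc4 1150 0.0001742311809565522
247 101
```

View pics/sc4c.png

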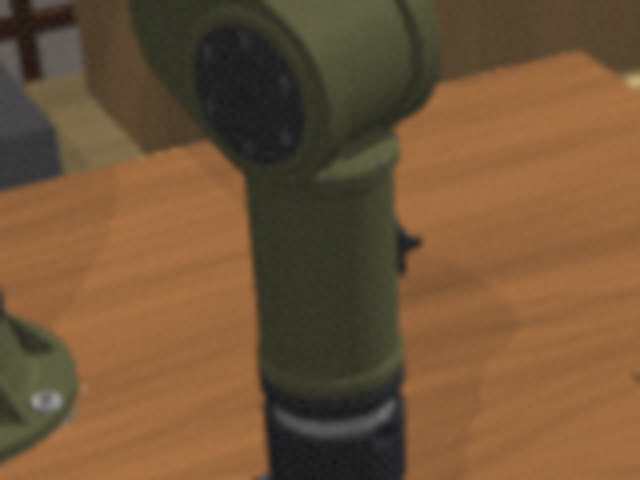

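The crop missed the fingertips, because the forearm hides them in this view. The depth clouds of both cameras agree, though: the fingers end about 42 mm above the reported TCP. They closed in the air over the tile, and the gap simply followed the command. The tile is untouched, so I'll allow for a 42 mm tool offset: open, go down 42 mm, grip.

servo_tool:
  rows:
    - [[0,0.1,0,0,0,0,8.5],[0,0,0,0,0,0,8.5],[0,0,0,0,0,0,8.5],[0,0,0,0,0,0,8.5],[0,0,0,0,0,0,8.5]]

```text
t: 6.2
ee_pos: [0.4794, 0.1207, 0.0206]
tool_rot: [1.797, 2.577, -0.0]
ft_force: [-0.1, 0.1, 0.7]
finger_gap: 0.0847
```

servo_tool:
  rows:
    - [[0,0,0.7,0,0,0,8.5],[0,0,0.7,0,0,0,8.5],[0,0,0.7,0,0,0,8.5],[0,0,0,0,0,0,8.5]]

```text
t: 6.6
ee_pos: [0.4781, 0.1205, -0.0019]
tool_rot: [-1.795, -2.575, 0.003]
ft_force: [-1.5, -0.7, -0.1]
finger_gap: 0.0851
```

servo_tool:
  rows:
    - [[0,0,0.6,0,0,0,8.5],[0,0,0.6,0,0,0,8.5],[0,0,0.6,0,0,0,8.5],[0,0,0.2,0,0,0,8.5],[0,0,0,0,0,0,8.5]]

```text
t: 7.1
ee_pos: [0.479, 0.1207, -0.0209]
tool_rot: [-1.796, -2.576, 0.001]
ft_force: [0.1, -0.2, 0.6]
finger_gap: 0.085
```

servo_tool:
  rows:
    - [[0,0,0,0,0,0,8.5],[0,0,0,0,0,0,3.0],[0,0,0,0,0,0,3],[0,0,0,0,0,0,3],[0,0,0,0,0,0,3]]

```text
t: 7.6
ee_pos: [0.4799, 0.1209, -0.02]
tool_rot: [1.796, 2.576, 0.001]
ft_force: [0.0, -0.8, -1.4]
finger_gap: 0.0352
```

servo_tool:
  rows:
    - [[0,0,0,0,0,0,3],[0,0,0,0,0,0,3],[0,0,0,0,0,0,3],[0,0,0,0,0,0,3]]

```text
t: 8.0
ee_pos: [0.4798, 0.1208, -0.0201]
tool_rot: [1.796, 2.577, 0.001]
ft_force: [-0.3, 0.2, 4.2]
finger_gap: 0.0354
```

```bash
python3 -c "
from h import *
plan([.4795,.1203,-.021],20.1)"
```

```text
ee [ 0.4798  0.1208 -0.0201] yaw 20.23 tilt z [ 7.e-04 -0.e+00 -1.e+00] F [-0.3  0.2  4.2] gap 3.54 t 8.0
toolshift cm [-0.04 -0.04  0.09] turn(tool z) rad 0.0022
```

servo_tool:
  rows:
    - [[0,0,-0.5,0,0,0,3],[0,0,-2.0,0,0,0,3],[0,0,-4.0,0,0,0,3],[0,0,-4.0,0,0,0,3],[0,0,-1.0,0,0,0,3]]

```text
t: 8.5
ee_pos: [0.4818, 0.1216, 0.0987]
tool_rot: [1.794, 2.573, 0.006]
ft_force: [-0.1, -0.2, 0.5]
finger_gap: 0.0356
```

servo_tool:
  rows:
    - [[0,0,0,0,0,0.1,3],[0,0,0,0,0,0.099,3],[0,0,0,0,0,0,3],[0,0,0,0,0,0,3]]

```text
t: 8.9
ee_pos: [0.4788, 0.1206, 0.094]
tool_rot: [-2.041, -2.388, 0.002]
ft_force: [-0.5, -0.2, -0.3]
finger_gap: 0.0352
```

Run:
```python
from h import *
w=snap('wrist','w5');P=cloud(w);s=observe()
T=R.from_rotvec(s['tool_rot']).as_matrix();L=((P-s['ee_pos'])@T)*1000
c=w['color'].astype(int);wood=(c[:,:,0]-c[:,:,2]>25)&(c[:,:,0]>90)
k=wood&(abs(L[:,:,0])<25)&(abs(L[:,:,1])<25)
z=L[:,:,2];t=k&(z<-28)&(z>-45);print('top z',np.percentile(z[t],[5,50,95]).round(1))
print('rect',cv2.minAreaRect(L[t][:,:2].astype(np.float32)))
f=k&(z>-28)&(z<12);print('face x by z',[(zz,np.median(L[:,:,0][f&(abs(z-zz)<3)]).round(1)) for zz in(-25,-15,-5,5)])
print('pct x top',np.percentile(L[:,:,0][t],[1,99]),np.percentile(z[k&(z<60)],99))
a=np.radians(8.8);x=np.array([np.cos(a),np.sin(a)]);y=np.array([-x[1],x[0]]);o=np.array([.5368,-.1889])
g=o+.0032*x+.009*y; plan([*g,.098],8.8)
```

```text
top z [-44.3 -37.4 -29.1]
rect ((12.813232421875, -0.4028491973876953), (49.00712203979492, 3.9862418174743652), 89.87628173828125)
face x by z [(-25, np.float64(14.1)), (-15, np.float64(nan)), (-5, np.float64(nan)), (5, np.float64(nan))]
pct x top [11.18549628 14.5873598 ] -22.814090160723623
ee [0.4789 0.1207 0.0941] yaw 8.95 tilt z [-1.1e-03 -2.0e-04 -1.0e+00] F [-0.2 -0.5  0.4] gap 3.5 t 8.95
toolshift cm [-30.59   1.23  -0.4 ] turn(tool z) rad 0.0026
  return _methods._mean(a, axis=axis, dtype=dtype,
  ret = ret.dtype.type(ret / rcount)
```

Run:
```python
from h import *
w=dict(np.load('w5.npz'));P=cloud(w);s=observe()
T=R.from_rotvec(s['tool_rot']).as_matrix();L=((P-s['ee_pos'])@T)*1000
k=(abs(L[:,:,1])<11)&(abs(L[:,:,0])<40)
for z in range(-60,60,5):
    b=L[k&(L[:,:,2]>=z)&(L[:,:,2]<z+5)]
    if len(b)>10: print(z,len(b),np.percentile(b[:,0],[1,50,99]).round(1),end='|')
cv2.imwrite('pics/w5b.png',cv2.resize(w['color'][150:420,130:430,::-1],(600,540)))
```

```text
-60 265 [13.2 13.9 14.5]|-55 238 [13.3 13.9 14.6]|-50 227 [13.3 14.  14.6]|-45 201 [13.4 14.1 14.5]|-40 173 [13.4 14.  14.7]|-35 165 [13.4 14.  14.5]|-30 156 [13.5 14.  14.7]|-25 122 [13.6 14.1 14.6]|
```

View pics/w5b.png

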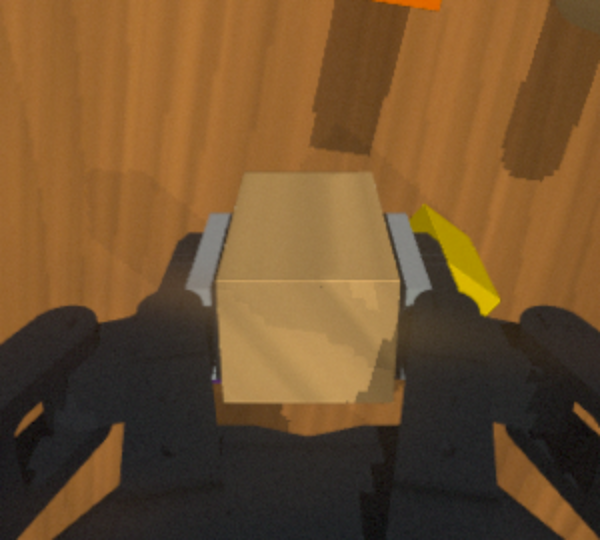

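The tile is held upright and square between the pads, with its top edge at rows 280–403 of the crop. Its underside is 20 mm above the reported TCP, and its centre sits 1 mm to -x of the tool axis. I'll carry it high to a point over the first tile.

servo_tool:
  rows:
    - [[-2.5,0,-0.4,0,0,0,3],[-4.5,0.2,0,0,0,0.002,3],[-4.5,0.3,0,0,0,0,3],[-4.5,0.3,0,0,0,0,3],[-4.5,0.3,0,0,0,0,3]]

```text
t: 9.45
ee_pos: [0.5214, -0.0819, 0.0984]
tool_rot: [-2.044, -2.386, 0.0]
ft_force: [0.5, 0.1, 0.8]
finger_gap: 0.0356
```

servo_tool:
  rows:
    - [[-4.5,0.1,0,0,0,0,3],[-3.5,0,0,0,0,0,3],[-2.0,0,0,0,0,0,3],[0,0,0,0,0,0,3],[0,0,0,0,0,0,3]]

```text
t: 9.95
ee_pos: [0.5375, -0.1772, 0.0982]
tool_rot: [-2.044, -2.384, -0.001]
ft_force: [0.8, 0.7, 0.3]
finger_gap: 0.0356
```

```bash
cat >> h.py <<'E'
a_=np.radians(8.8);TX=np.array([np.cos(a_),np.sin(a_)]);TY=np.array([-TX[1],TX[0]]);O=np.array([.5368,-.1889])
def tr(x,y,zu):  # plan so held tile centre is at track x,y (mm), underside zu (mm)
    s=observe();e=s['ee_pos'];f=s['ft_force']
    d=(e[:2]-O)*1e3;print('tile track x %.1f y %.1f under %.1f'%(d@TX,d@TY-1,e[2]*1e3+20.1),'Ftrack x %.1f y %.1f z %.1f'%(f[:2]@TX,f[:2]@TY,f[2]))
    plan([*(O+(x*TX+(y+1)*TY)/1e3),(zu-20.1)/1e3],8.8)
E
python3 -c "
from h import *
tr(3.2,10,72)"
```

```text
tile track x 2.5 y 10.5 under 118.3 Ftrack x 0.9 y 0.6 z 0.3
ee [ 0.5375 -0.1772  0.0982] yaw 8.79 tilt z [-7.0e-04  1.6e-03 -1.0e+00] F [0.8 0.7 0.3] gap 3.56 t 9.95
toolshift cm [-0.05  0.07  4.63] turn(tool z) rad -0.0001
```

servo_tool:
  rows:
    - [[-0.15,0.07,0,0,0,0,3],[0,0,1.5,0,0,0,3],[0,0,1.5,0,0,0,3],[0,0,1.0,0,0,0,3],[0,0,0.2,0,0,0,3]]

```text
t: 10.45
ee_pos: [0.5367, -0.1794, 0.0541]
tool_rot: [-2.043, -2.381, 0.002]
ft_force: [-0.7, 0.3, -0.5]
finger_gap: 0.0353
```

servo_tool:
  rows:
    - [[0,0,0,0,0,0,3],[0,0,0.2,0,0,0,3],[0,0,0,0,0,0,3]]

```text
t: 10.75
ee_pos: [0.5388, -0.1804, 0.0549]
tool_rot: [2.046, 2.383, 0.0]
ft_force: [-0.6, 0.2, 0.3]
finger_gap: 0.0354
```

```bash
python3 -c "
from h import *
tr(3.2,49,74)"
```

```text
tile track x 3.3 y 7.1 under 75.0 Ftrack x -0.5 y 0.3 z 0.3
ee [ 0.5388 -0.1804  0.0549] yaw 8.71 tilt z [ 6.e-04 -3.e-04 -1.e+00] F [-0.6  0.2  0.3] gap 3.54 t 10.75
toolshift cm [ 4.19 -0.02  0.1 ] turn(tool z) rad -0.0016
```

servo_tool:
  rows:
    - [[0.4,0,0.1,0,0,0,3],[0.4,0,0,0,0,0,3],[0.4,0,0,0,0,0,3],[0.4,0,0,0,0,0,3],[0.4,0,0,0,0,0,3]]

```text
t: 11.25
ee_pos: [0.5356, -0.1611, 0.0538]
tool_rot: [2.046, 2.382, -0.001]
ft_force: [1.4, -3.6, -1.1]
finger_gap: 0.0352
```

servo_tool:
  rows:
    - [[0.4,0,0,0,0,0,3],[0.4,0,0,0,0,0,3],[0.4,0,0,0,0,0,3],[0.3,0,0,0,0,0,3],[0.3,0,0,0,0,0,3]]

```text
t: 11.75
ee_pos: [0.5327, -0.1428, 0.0538]
tool_rot: [2.046, 2.383, -0.001]
ft_force: [0.7, -4.6, -0.2]
finger_gap: 0.0356
```

```bash
python3 -c "
from h import *
tr(3.2,49,72)"
```

```text
tile track x 3.0 y 45.2 under 73.9 Ftrack x 0.0 y -4.7 z -0.2
ee [ 0.5327 -0.1428  0.0538] yaw 8.7 tilt z [ 1.e-04 -6.e-04 -1.e+00] F [ 0.7 -4.6 -0.2] gap 3.56 t 11.75
toolshift cm [0.38 0.02 0.19] turn(tool z) rad -0.0017
```

servo_tool:
  rows:
    - [[0.2,0.02,0,0,0,0,3],[0.18,0,0,0,0,0,3],[0,0,0,0,0,0,3]]

```text
t: 12.05
ee_pos: [0.5322, -0.1388, 0.0537]
tool_rot: [-2.046, -2.384, 0.0]
ft_force: [-1.4, -4.4, 1.1]
finger_gap: 0.0351
```

```bash
python3 -c "
from h import *
tr(3.2,49,30)"
```

```text
tile track x 3.2 y 49.2 under 73.8 Ftrack x -2.0 y -4.1 z 1.1
ee [ 0.5322 -0.1388  0.0537] yaw 8.72 tilt z [-2.e-04 -2.e-04 -1.e+00] F [-1.4 -4.4  1.1] gap 3.51 t 12.05
toolshift cm [-0.02  0.01  4.38] turn(tool z) rad -0.0014
```

servo_tool:
  rows:
    - [[0,0,0.8,0,0,0,3],[0,0,0.9,0,0,0,3],[0,0,0.9,0,0,0,3],[0,0,0.9,0,0,0,3],[0,0,0.6,0,0,0,3]]

```text
t: 12.55
ee_pos: [0.5318, -0.1388, 0.0113]
tool_rot: [-2.046, -2.383, 0.001]
ft_force: [0.8, -4.5, 2.0]
finger_gap: 0.0353
```

servo_tool:
  rows:
    - [[0,0,0,0,0,0,3],[0,0,0,0,0,0,3]]

```text
t: 12.75
ee_pos: [0.5314, -0.1386, 0.0117]
tool_rot: [-2.045, -2.382, 0.001]
ft_force: [-0.1, -3.4, -2.3]
finger_gap: 0.0353
```

```bash
python3 -c "
from h import *
tr(3.2,49,28)"
```

```text
tile track x 2.3 y 49.5 under 31.8 Ftrack x -0.6 y -3.4 z -2.3
ee [ 0.5314 -0.1386  0.0117] yaw 8.71 tilt z [-2.1e-03  7.0e-04 -1.0e+00] F [-0.1 -3.4 -2.3] gap 3.53 t 12.75
toolshift cm [-0.05  0.09  0.38] turn(tool z) rad -0.0015
```

servo_tool:
  rows:
    - [[0,0.04,0.1,0,0,0,3],[0,0,0.1,0,0,0,3],[0,0,0.1,0,0,0,3],[0,0,0.1,0,0,0,3],[0,0,0,0,0,0,3]]

```text
t: 13.25
ee_pos: [0.5334, -0.1389, 0.0089]
tool_rot: [2.046, 2.383, 0.001]
ft_force: [1.6, -4.5, 1.5]
finger_gap: 0.0355
```

```bash
python3 -c "
from h import *
tr(3.2,49,25)"
```

```text
tile track x 4.3 y 48.9 under 29.0 Ftrack x 0.9 y -4.7 z 1.5
ee [ 0.5334 -0.1389  0.0089] yaw 8.71 tilt z [ 1.3e-03 -3.0e-04 -1.0e+00] F [ 1.6 -4.5  1.5] gap 3.55 t 13.25
toolshift cm [ 0.01 -0.11  0.4 ] turn(tool z) rad -0.0016
```

servo_tool:
  rows:
    - [[0,0,0,0,0,0,3],[0,0,0,0,0,0,3],[0,0,0,0,0,0,3],[0,0,0,0,0,0,3],[0,0,0,0,0,0,3]]

```text
t: 13.75
ee_pos: [0.5332, -0.1389, 0.0088]
tool_rot: [2.046, 2.383, 0.001]
ft_force: [1.9, -4.6, 1.9]
finger_gap: 0.0352
```

```bash
python3 -c "
from h import *
tr(3.2,49,25)"
```

```text
tile track x 4.1 y 49.0 under 28.9 Ftrack x 1.2 y -4.8 z 1.9
ee [ 0.5332 -0.1389  0.0088] yaw 8.71 tilt z [ 7.e-04 -1.e-04 -1.e+00] F [ 1.9 -4.6  1.9] gap 3.52 t 13.75
toolshift cm [ 0.   -0.09  0.39] turn(tool z) rad -0.0015
```

servo_tool:
  rows:
    - [[0,-0.09,0,0,0,0,3],[0,0,0.1,0,0,0,3],[0,0,0.1,0,0,0,3],[0,0,0.1,0,0,0,3],[0,0,0,0,0,0,3]]

```text
t: 14.25
ee_pos: [0.5315, -0.139, 0.0053]
tool_rot: [-2.046, -2.383, 0.001]
ft_force: [1.8, -5.2, 0.9]
finger_gap: 0.0352
```

```bash
python3 -c "
from h import *
tr(3.2,49,24)"
```

```text
tile track x 2.4 y 49.1 under 25.4 Ftrack x 1.0 y -5.4 z 0.9
ee [ 0.5315 -0.139   0.0053] yaw 8.71 tilt z [-7.e-04 -1.e-04 -1.e+00] F [ 1.8 -5.2  0.9] gap 3.52 t 14.25
toolshift cm [-0.01  0.08  0.14] turn(tool z) rad -0.0015
```

servo_tool:
  rows:
    - [[0,0,0.1,0,0,0,3],[0,0,0,0,0,0,3],[0,0,0.1,0,0,0,3],[0,0,0,0,0,0,3],[0,0,0,0,0,0,3]]

```text
t: 14.75
ee_pos: [0.5317, -0.1389, 0.0034]
tool_rot: [-2.046, -2.384, 0.0]
ft_force: [1.1, -5.1, 1.3]
finger_gap: 0.0351
```

```bash
python3 -c "
from h import *
tr(3.2,49,22)"
```

```text
tile track x 2.6 y 49.1 under 23.5 Ftrack x 0.3 y -5.2 z 1.3
ee [ 0.5317 -0.1389  0.0034] yaw 8.71 tilt z [-2.e-04  0.e+00 -1.e+00] F [ 1.1 -5.1  1.3] gap 3.51 t 14.75
toolshift cm [-0.01  0.06  0.15] turn(tool z) rad -0.0015
```

servo_tool:
  rows:
    - [[0,0.03,0.1,0,0,0,3],[0,0,0,0,0,0,3],[0,0,0.1,0,0,0,3],[0,0,0.1,0,0,0,3],[0,0,0,0,0,0,3]]

```text
t: 15.25
ee_pos: [0.5323, -0.1389, 0.0005]
tool_rot: [2.046, 2.384, 0.0]
ft_force: [1.3, -3.8, -0.0]
finger_gap: 0.0357
```

```bash
python3 -c "
from h import *
tr(3.2,49,16)"
```

```text
tile track x 3.2 y 49.1 under 20.6 Ftrack x 0.7 y -4.0 z -0.0
ee [ 5.323e-01 -1.389e-01  5.000e-04] yaw 8.71 tilt z [ 3.e-04 -0.e+00 -1.e+00] F [ 1.3 -3.8 -0. ] gap 3.57 t 15.25
toolshift cm [-0.01  0.    0.46] turn(tool z) rad -0.0015
```

servo_tool:
  rows:
    - [[0,0,0.2,0,0,0,3],[0,0,0.2,0,0,0,3],[0,0,0.2,0,0,0,3],[0,0,0.05,0,0,0,3],[0,0,0,0,0,0,3]]

```text
t: 15.75
ee_pos: [0.5321, -0.139, -0.0062]
tool_rot: [-2.046, -2.384, 0.0]
ft_force: [1.4, -3.6, -0.2]
finger_gap: 0.0354
```

```bash
python3 -c "
from h import *
tr(3.2,49,12)"
```

```text
tile track x 3.0 y 49.1 under 13.9 Ftrack x 0.9 y -3.8 z -0.2
ee [ 0.5321 -0.139  -0.0062] yaw 8.7 tilt z [-1.e-04  0.e+00 -1.e+00] F [ 1.4 -3.6 -0.2] gap 3.54 t 15.75
toolshift cm [-0.01  0.02  0.19] turn(tool z) rad -0.0017
```

servo_tool:
  rows:
    - [[0,0,0.05,0,0,0,3],[0,0,0.05,0,0,0,3],[0,0,0.03,0,0,0,3],[0,0,0,0,0,0,3]]

```text
t: 16.15
ee_pos: [0.5321, -0.139, -0.0072]
tool_rot: [-2.046, -2.384, 0.0]
ft_force: [0.8, -4.7, 2.3]
finger_gap: 0.0351
```

servo_tool:
  rows:
    - [[0,0,0.05,0,0,0,3],[0,0,0,0,0,0,3]]

```text
t: 16.35
ee_pos: [0.5322, -0.1389, -0.0077]
tool_rot: [2.046, 2.384, -0.0]
ft_force: [1.0, -4.8, 0.2]
finger_gap: 0.0355
```

servo_tool:
  rows:
    - [[0,0,0.05,0,0,0,3],[0,0,0,0,0,0,3]]

```text
t: 16.55
ee_pos: [0.5322, -0.139, -0.0081]
tool_rot: [2.046, 2.384, -0.0]
ft_force: [0.6, -3.7, 2.1]
finger_gap: 0.0355
```

servo_tool:
  rows:
    - [[0,0,0.05,0,0,0,3],[0,0,0,0,0,0,3]]

```text
t: 16.75
ee_pos: [0.5322, -0.139, -0.0081]
tool_rot: [2.046, 2.384, -0.001]
ft_force: [-0.8, -4.3, 5.7]
finger_gap: 0.0353
```

Floor contact: 5.7 N, underside at 12.0 mm. Next I'll slide the tile to the first one, with the follower coming along, and release with a small opening.

servo_tool:
  rows:
    - [[-0.1,0,-0.02,0,0,0,3],[-0.1,0,0,0,0,0,3],[-0.1,0,0,0,0,0,3],[0,0,0,0,0,0,3]]

```text
t: 17.15
ee_pos: [0.5326, -0.141, -0.0081]
tool_rot: [-2.045, -2.384, -0.001]
ft_force: [-1.1, -2.3, 6.7]
finger_gap: 0.0354
```

```bash
python3 -c "
from h import *
tr(3.2,45,12)"
```

```text
tile track x 3.2 y 47.0 under 12.0 Ftrack x -1.5 y -2.1 z 6.7
ee [ 0.5326 -0.141  -0.0081] yaw 8.74 tilt z [-4.e-04  8.e-04 -1.e+00] F [-1.1 -2.3  6.7] gap 3.54 t 17.15
toolshift cm [-0.2  0.  -0. ] turn(tool z) rad -0.001
```

servo_tool:
  rows:
    - [[-0.1,0,-0.03,0,0,0,3],[-0.1,0,0,0,0,0,3],[0,0,0,0,0,0,3]]

```text
t: 17.45
ee_pos: [0.5329, -0.1433, -0.0081]
tool_rot: [-2.046, -2.384, -0.001]
ft_force: [-0.3, -1.6, 5.1]
finger_gap: 0.0358
```

```bash
python3 -c "
from h import *
tr(3.2,45,12)"
```

```text
tile track x 3.2 y 44.7 under 12.0 Ftrack x -0.6 y -1.6 z 5.1
ee [ 0.5329 -0.1433 -0.0081] yaw 8.73 tilt z [-2.e-04  6.e-04 -1.e+00] F [-0.3 -1.6  5.1] gap 3.58 t 17.45
toolshift cm [ 0.03  0.   -0.  ] turn(tool z) rad -0.0012
```

Now release. The pads swing back as they open, so they should clear the guides.

servo_tool:
  rows:
    - [[0,0,0,0,0,0,4.0],[0,0,0,0,0,0,4.6],[0,0,0,0,0,0,5.0],[0,0,0,0,0,0,5.0],[0,0,0,0,0,0,5.0]]

```text
t: 17.95
ee_pos: [0.5328, -0.1437, -0.0084]
tool_rot: [-2.046, -2.383, 0.0]
ft_force: [0.6, -0.3, -0.1]
finger_gap: 0.0501
```

servo_tool:
  rows:
    - [[0,0,-0.5,0,0,0,5.0],[0,0,-1.5,0,0,0,5.0],[0,0,-2,0,0,0,5.0],[0,0,-3,0,0,0,5.0],[0,0,-3,0,0,0,5.0]]

```text
t: 18.45
ee_pos: [0.533, -0.1437, 0.094]
tool_rot: [2.046, 2.384, 0.0]
ft_force: [0.1, -0.8, -0.5]
finger_gap: 0.05
```

servo_tool:
  rows:
    - [[2,0,-4,0,0,0,5.0],[4,0,-2,0,0,0,5.0],[1,0,0,0,0,0,5.0],[0,0,0,0,0,0,5.0],[0,0,0,0,0,0,5.0]]

```text
t: 18.95
ee_pos: [0.5219, -0.0759, 0.1517]
tool_rot: [2.047, 2.383, -0.002]
ft_force: [0.5, 0.1, -0.9]
finger_gap: 0.0501
```

Run:
```python
from h import *
tr(3.2,45,12)
w=snap('wrist','w6');P=cloud(w);s=observe()
X=(P[:,:,:2]-O)@TX*1e3;Y=(P[:,:,:2]-O)@TY*1e3;Z=P[:,:,2]*1e3
for n,lo,hi,yc in(('tile1',62,75,15),('tile2',62,75,45),('plate',92,106,64)):
    m=(Z>lo)&(Z<hi)&(abs(X)<30)&(Y>yc-18)&(Y<yc+18)
    print(n,m.sum(),'x',np.percentile(X[m],[1,99]).round(1),'y',np.percentile(Y[m],[1,99]).round(1),'z',np.percentile(Z[m],[5,50,95]).round(1))
m=(Z>62)&(Z<75)&(abs(X)<30)&(Y>-5)&(Y<64)
for y in range(0,64,5):
    k=m&(Y>=y)&(Y<y+5);print(y,np.percentile(X[k],[2,98]).round(1) if k.sum()>5 else '',np.median(Z[k]).round(1) if k.sum() else '',end=' | ')
cv2.imwrite('pics/w6b.png',w['color'][120:420,130:430,::-1])
```

```text
tile track x 2.6 y 113.0 under 171.8 Ftrack x 0.5 y 0.0 z -0.9
ee [ 0.5219 -0.0759  0.1517] yaw 8.68 tilt z [-5.0e-04 -1.2e-03 -1.0e+00] F [ 0.5  0.1 -0.9] gap 5.01 t 18.95
toolshift cm [-6.78  0.08 15.98] turn(tool z) rad -0.0021
tile1 1019 x [-17.7  17.5] y [ 0.6 32.8] z [66.5 67.6 68.6]
tile2 961 x [-15.7  20.6] y [27.4 60.5] z [65.6 67.5 68.7]
plate 164 x [-6.1  5.9] y [60.3 68.4] z [93.1 98.1 99.4]
0 [-17.9  17.5] 67.6 | 5 [-17.8  17.5] 67.6 | 10 [-16.7  17.3] 67.5 | 15 [-17.5  16.3] 67.5 | 20 [-17.3  17.2] 67.6 | 25 [-17.4  17.2] 67.5 | 30 [-15.2  19.8] 67.6 | 35 [-14.8  19.9] 67.5 | 40 [-15.   19.8] 67.6 | 45 [-14.9  19.9] 67.5 | 50 [-14.8  20.7] 67.6 | 55 [-14.7  20.6] 67.5 | 60 [-13.3  19.8] 64.9 |
```

View pics/w6b.png

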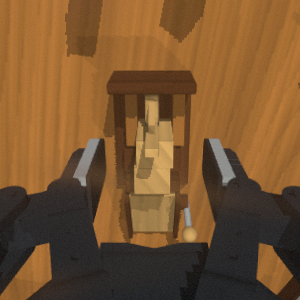

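The picture shows two tiles side by side at about (152,175), with the plate closed on the second. Both tops are 67.5 mm high, the second tile spans y 30–60, and the plate face is at 60 mm. I'll check the bystanders with one top view and hand in.

Run:
```python
from h import *
b=snap('top','top9');a=dict(np.load('top0.npz'));A,B=cloud(a)[:,:,2],cloud(b)[:,:,2]
for n,(u,v) in dict(broad=(204,260),orange=(245,250),purple=(313,276),yellow=(300,234),pillar=(247,214),bulldozer=(315,155),cater=(170,163),ball=(146,201)).items():
    s=np.s_[v-14:v+15,u-14:u+15];d=abs(A[s]-B[s])>.02;print(n,int(cv2.morphologyEx(d.astype(np.uint8),cv2.MORPH_OPEN,np.ones((2,2),np.uint8)).sum()),end=' ')
print(observe()['t']);print(close_job())
```

```text
broad 0 orange 0 purple 0 yellow 0 pillar 0 bulldozer 0 cater 0 ball 0 19.05
the job is handed in; nothing more can be done
None
```

The second tile is seated in the feed track behind the first, the follower has closed on both, and the job is handed in at 19.05 s of the 64 s.

**What I did:** I gripped the loose tile by its 36 mm width. I used it to push the follower back from above the first tile, at about 5 N. I then lowered it between the side guides, pressed it lightly to the floor (6–7 N), slid it up to the first tile and let go. The highest wrist force I read was about 7 N.

**Last checks:**
- **Height:** both tile tops measure 67.5 mm (68 expected).
- **Position:** the added tile spans y of about 30 to 60 mm and sits about 2.6 mm off centre in x, as the guides set it.
- **Follower:** its face reads about 60 mm, as it should with two tiles.
- **Other things:** a before-and-after depth comparison showed no change at the other blocks, the pillar, the bulldozer, the caterpillar or the ball. The robot was clear of everything.

**What disagreed:**
- **Reported tool position:** the fingers really end about 42 mm short of the reported TCP. My first grip closed in empty air above the tile without touching it; I found this in the camera depth and allowed for it.
- **Guide offset:** I found it (about +3 mm) from the wrist camera's depth picture rather than by feel. The tile went in without touching the guide tops.

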